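Lay the spool down in the filament dryer and start it

TASK

The orange spool has been left standing on its rim in the filament dryer. Without gripping or lifting anything, push it over with the fingertips so that it lies flat inside the dryer with its white label facing up, then push the clear lid fully shut over it and press the green start button all the way down and let it come back up. Leave everything else on the bench alone.

Things in the scene. Friction and masses are not known exactly. Their poses are not given: they have to be found in the camera images.
- dryer: Dryer, fixed: white open tray, outside 200 (x) x 150 (y) x 65 mm high, walls and floor 5 mm. Origin under its centre, z up. Lid hinged along its +x wall; grey control ledge 140 x 70 x 40 mm high on its +y side carries the start button. The spool stands near the -x wall, label facing that wall; there is room to fall only towards +x (pushed on the label side near its top).
- spool: Spool, 120 mm diameter, 50 mm wide over black flanges, orange filament 102 mm diameter, about 0.35 kg. Origin at its centre; x axis along its axis, from the white-labelled flange to the plain one: level at the start (spool on its rim on the dryer floor, top 125 mm above the bench, axis nearly along the dryer's +x), straight down once flat, label up. Tips by itself beyond about 23 degrees of lean.
- lid (a joint): Angle of the lid about its hinge: 0 shut, grows as it opens, at most 1.9 (leaning outwards past upright); starts open. The hinge is stiff: the lid stays where it is left, a push of about 1 to 4 N at its free edge moves it, and it must be pushed all the way down.
- lid_hinge (a point): Middle of the lid's hinge axis, on top of the dryer's +x wall. The lid is a clear flat plate 6 mm thick without a handle, 150 mm wide along the hinge, reaching 200 mm from the hinge: upward when open, towards the dryer's -x when shut.
- start (a joint): Travel of the start button: 0 up, 0.006 m fully down; a spring returns it, fully down takes 5 N.
- start_top (a point): Centre of the top of the round green start button (28 mm diameter), pressed straight down.
- blue_spool: Blue spool lying flat, 120 mm diameter, 50 mm high; origin under its centre. To be left alone.
- scraper: Print scraper (spatula) lying on the bench. To be left alone.
- driver: Screwdriver lying on the bench. To be left alone.
- cleaner: Blue bottle of plate cleaner, 60 mm diameter, 150 mm tall; origin under its centre. To be left alone.
- beads: Amber jar of drying beads, 60 mm diameter, 70 mm tall; origin under its centre. To be left alone.
- print_ring: Blue printed ring, 70 mm diameter, 8 mm high, lying flat; origin under its centre. To be left alone.
- bracket: Red printed angle bracket, 60 x 30 x 40 mm high; origin under its centre. To be left alone.
Things that resemble listed ones, but are neither listed nor needed, are in the scene too. There is more than one size of the spool; the one meant has the size given above.

How it is judged:
On the way, in this order (a step that is already met when the one before it is completed fails the run):
1. the spool lies flat in the dryer, label up, while the lid is still open (angle between spool's own x axis and vertical above 3 rad and horizontal distance between spool and dryer below 0.05 m and height (world z) of spool below 0.036 m and value of joint lid above 1 rad), for 0.3 s.
2. the lid is fully shut (value of joint lid below 0.05 rad), for 0.2 s.
3. the start button is pressed down with the lid shut (value of joint start above 0.0045 m and value of joint lid below 0.05 rad), for 0.05 s.
At the end, for the whole second after the job is handed in: The spool lies flat (within 0.14 rad) and still on the dryer's floor with its label up, the lid is shut (under 0.05 rad) and the start button, after being pressed at least 4.5 mm, is up again (angle between spool's own x axis and vertical above 3 rad and horizontal distance between spool and dryer below 0.05 m and height (world z) of spool below 0.036 m and linear speed of spool below 0.02 m/s and value of joint lid below 0.05 rad and value of joint start below 0.002 m); the robot touches nothing.
It fails at once if the spool is lifted (height (world z) of spool above 0.085 m).
It fails at once if the start button is pressed before the lid is shut (value of joint start above 0.0045 m and value of joint lid above 0.1 rad).
It fails at once if something else on the bench is pushed more than 15 mm from its place (distance of any of blue_spool, scraper, driver, cleaner, beads, print_ring, bracket from where it was at the start of the episode above 0.015 m).
It also fails if it takes over 61 s, if anything falls off the work surface, if the arm or the gripper's body presses on something with over 40 N, if the wrist force passes 120 N, or if a joint passes its speed limit or range.

ROBOT

A 7-joint arm with a two-finger parallel gripper is mounted at the origin on the work surface. World frame = base frame: x ahead of the robot, y to its left, z up, the work surface at z = 0. Lengths are in m, angles in rad, forces in N, time in s.
With the tool pointing down it reaches from about 0.4 to 0.875 m from the base axis. Payload 19.3 kg.
Tool frame: the origin (TCP) lies on the centre line of the jaws, within the pads' length; the fingertips stand 14 mm ahead of it and the grasp point (between the pads) lies 5 mm behind it; z points along the fingers, y is the line along which they close (so a half turn about z gives the same grasp; the last joint's range is limited). The gripper opens to 85 mm and grips with 20 to 120 N. Pads are 22 mm wide; open, the fingers measure 114 mm over their backs; the gripper's body (76 mm by 85 mm) begins 54 mm behind the grasp point. The pads swing forward as they close: fully open they stand 13 mm farther back than shut.
Start: joints at [-1.209, 0.521, -0.036, 1.599, 0.021, 1.021, -0.113], TCP at [0.262, 0.568, 0.245] pointing down, gripper open.
Joint ranges: [-2.91, 2.91], [-0.3, 2.13], [-1.5, 1.42], [0.17, 2.43], [-1.26, 4.41], [0.16, 1.93], [-2.52, 2.52]. Speed limits (rad/s): [1.89, 1.89, 2.39, 2.39, 3.01, 3.01, 3.01].

INTERFACE

Orientations are given as [roll, pitch, yaw] about the fixed x, y, z axes, in that order (R = Rz(yaw) Ry(pitch) Rx(roll)).
In Python, from workcell import bot, grab_frame, regions_of gives the robot as it stands. The module is installed in compiled form; this text tells all that it offers.
- The arm moves only by the tool play_rows, never from a script. Its argument "plan" is a list of rows, each a list of 3 entries, a list of its own where there are three numbers: the shift along the tool's x, y, z in units of 2.5 cm (1.0 is 2.5 cm), then the turn, a rotation vector about the tool's x, y, z in units of 0.15 rad (1.0 is 0.15 rad), then the closure, from -1 (fully open) to 1 (shut). In form: [[[tx, ty, tz], [rx, ry, rz], jaw], ...]. A call has 1 to 20 rows; each row shifts and turns the commanded pose from where the row before left it, along the tool's axes as they then stand; what a row does not reach is not made up. A row lasts 1/8 s, in which the tool goes at most 62.5 mm and 10.7 degrees, less where a joint would pass 70% of its speed; a pose out of reach is approached as far as the arm can. A call with a number of a shift or a turn outside -1 to 1 is refused whole. A call with a gripper value outside its range is refused whole. The fingers move at their own pace and stop on an object; "newtons" is the grip in N (left out, the last holds). Time passes only in rows, so rows that do not move let the fingers close. It gives the time, the measured TCP pose, the force, the opening and the grip force at its end, in the units of the state.
- bot.observe(): the state, without advancing time (a new reading comes with each control period).
- grab_frame(name): name is "scene" or "top" or "wrist"; returns a dict with "pixels" (480x640x3 uint8, red, green, blue), "depth" (480x640 float32, m along the optical axis (not along the pixel's ray), 0 where there is no reading), "camera_matrix" (3x3 intrinsics, pixels), "R" (3x3) and "t" (3): a world point X has camera coordinates R X + t. Camera axes: x right, y down, z forward; pixel columns grow to the right and rows downward; lengths in m; the calibration is good to about 2 mm. A picture is of the moment at which its call begins.
- bot.job_done(): hands the job in; it is judged then, once.
Trained networks look in the newest picture that a camera, given by its name, has taken for a name from the list of things; names that differ only in an ending like _2 or _b are one class to them, and where a whole thing is asked for, a point or a joint stands for the part that bears it (a point fixed in the world has none). Each returns a list of dicts, best first, with "p" (0 to 1); they miss things now and then, are a little off and sometimes report something else, mostly with a low value. They report only what shows in the picture. A call takes as long as a camera call. They do not tell look-alikes from the thing itself.
- regions_of(thing, camera): "mask" (480x640 bool, what is visible of it) and "box" ([left, top, right, bottom] in pixels, round what is visible of it).
The state is a dict: "clock": time; "qpos": joint angles; "qd": joint speeds; "joint_efforts": joint torques, N m; "position": TCP position; "tool_rot": TCP orientation; "force": force on the tool from outside, world axes, zero at the start; "moment": the same for the moment, N m; "grip_width": finger opening in m; "finger_force": force on a finger pad.
Only numpy, scipy, OpenCV 4.12 (cv2) and the standard library are available. Lean on these libraries where they do the work, as an engineer would, in place of code of your own. Each camera call takes 0.05 s, during which the arm holds its last target. There are 200 camera calls.

## Working session

There is one attempt and no reset: what is moved stays moved. The work goes in short steps, Python scripts to look and compute and a tool call to move; the robot and the scene stay as the last step left them, time stands still between calls to the robot, and variables do not carry over. Pictures are saved under pics/ and viewed, at most 10 in all, crops included, and the job is handed in when it is done.

Besides the shell and the picture viewer there is one more tool, called after "Emit:" as name([rows], argument=value, ...), one row to a line, values as JSON. play_rows: Moves the arm, as the interface text tells. Its arguments: {"type":"object","properties":{"plan":{"type":"array"},"newtons":{"type":"number"}},"required":["plan"]}

```bash
mkdir -p pics; cat > h.py <<'E'
import numpy as np, cv2
from workcell import bot, grab_frame, regions_of
def pts(f,mask=None):
    d=f["depth"]; v,u=np.nonzero((d>0)&(mask if mask is not None else True))
    K=f["camera_matrix"]; z=d[v,u]
    c=np.stack([(u-K[0,2])/K[0,0]*z,(v-K[1,2])/K[1,1]*z,z],1)
    return (c-f["t"])@f["R"]
def save(f,n): cv2.imwrite("pics/"+n,f["pixels"][:,:,::-1])
E
python3 - <<'E'
from h import *
s=bot.observe(); print({k:np.round(s[k],3) for k in s})
for c in ["top","scene"]:
    f=grab_frame(c); save(f,c+"0.png"); print(c,np.round(-f["R"].T@f["t"],3))
    for n in ["dryer","spool","lid","start","start_top","blue_spool","scraper","driver","cleaner","beads","print_ring","bracket"]:
        for r in regions_of(n,c)[:3]:
            p=pts(f,r["mask"]); 
            print(n,round(r["p"],2),r["box"],np.round(np.median(p,0),3),np.round(np.percentile(p,2,axis=0),3),np.round(np.percentile(p,98,axis=0),3)) if len(p) else None
E
```

```text
{'clock': np.float64(0.0), 'qpos': array([-1.209,  0.522, -0.036,  1.6  ,  0.021,  1.021, -0.113]), 'qd': array([-0.001, -0.002,  0.   , -0.001, -0.002, -0.002,  0.   ]), 'joint_efforts': array([ 0.0000e+00, -9.2709e+01,  1.9800e+00, -3.6993e+01,  1.8000e-02,
        8.0000e-03, -0.0000e+00]), 'position': array([0.261, 0.567, 0.245]), 'tool_rot': array([-3.14,  0.  ,  2.71]), 'force': array([-0.147, -0.09 , -0.479]), 'moment': array([ 0.021, -0.001,  0.032]), 'finger_force': np.float64(0.0), 'grip_width': np.float64(0.086)}
top [ 0.412 -0.004  1.   ]
dryer 0.69 [291.9, 181.3, 405.4, 321.8] [ 0.557 -0.068  0.038] [ 0.44  -0.19   0.002] [0.657 0.022 0.264]
spool 0.91 [371.8, 221.3, 401.5, 280.3] [ 0.568 -0.155  0.107] [ 0.522 -0.185  0.025] [ 0.626 -0.13   0.124]
spool 0.76 [201.0, 256.7, 271.1, 324.7] [0.473 0.156 0.132] [0.412 0.099 0.021] [0.541 0.222 0.153]
spool 0.59 [424.5, 166.2, 445.5, 206.2] [ 0.729 -0.272  0.069] [ 0.697 -0.303  0.01 ] [ 0.77  -0.254  0.086]
lid 0.87 [295.3, 181.8, 318.1, 276.5] [0.586 0.012 0.194] [ 0.516 -0.005  0.003] [0.661 0.03  0.266]
start 0.53 [339.1,
[... 2079 characters left out ...]
 [0.827 0.105 0.022] [0.698 0.086 0.011] [0.879 0.117 0.028]
cleaner 0.75 [475.2, 343.5, 522.4, 397.2] [0.544 0.425 0.095] [0.516 0.395 0.007] [0.557 0.451 0.151]
beads 0.55 [487.3, 316.6, 517.9, 354.5] [0.454 0.38  0.067] [0.416 0.354 0.002] [0.469 0.404 0.072]
print_ring 0.75 [223.9, 267.7, 251.0, 290.3] [ 0.772 -0.123  0.007] [ 0.736 -0.157  0.001] [ 0.802 -0.091  0.011]
print_ring 0.66 [198.3, 148.9, 244.4, 193.3] [ 0.614 -0.41   0.049] [ 0.553 -0.482  0.002] [ 0.662 -0.369  0.054]
print_ring 0.57 [303.5, 189.3, 367.5, 269.6] [0.596 0.015 0.184] [0.521 0.001 0.072] [0.666 0.027 0.266]
bracket 0.68 [444.0, 391.3, 469.0, 424.3] [0.617 0.407 0.006] [ 0.593  0.382 -0.001] [0.647 0.437 0.04 ]
```

View pics/top0.png

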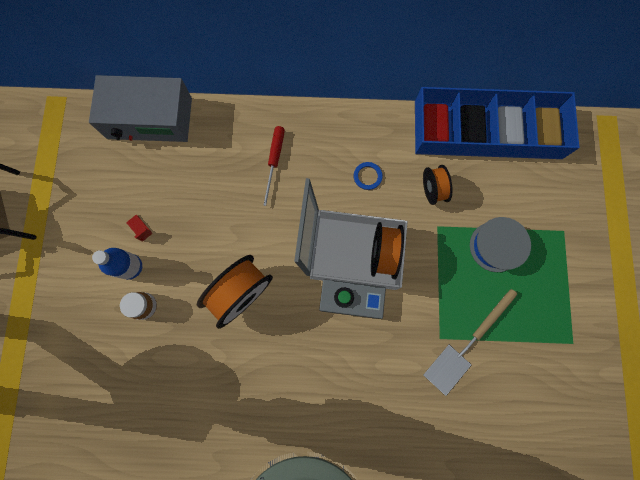

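View pics/scene0.png

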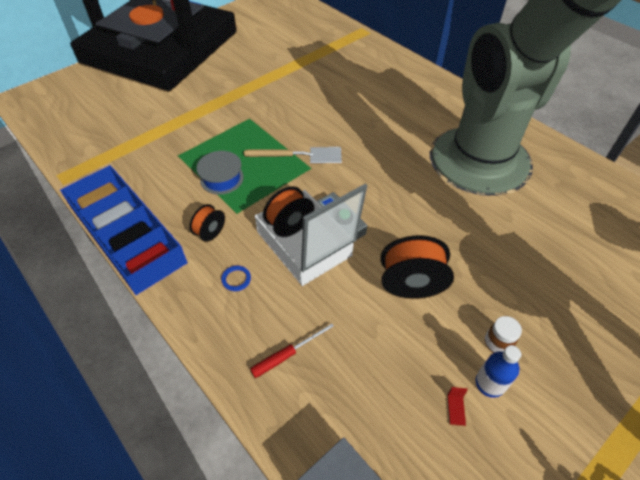

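```bash
python3 - <<'E'
from h import *
f=grab_frame("top"); p=pts(f); g=grab_frame("scene"); p=np.vstack([p,pts(g)])
b=(p[:,0]>.4)&(p[:,0]<.72)&(p[:,1]>-.25)&(p[:,1]<.08)
def rect(lo,hi,n):
    q=p[b&(p[:,2]>lo)&(p[:,2]<hi)]; r=cv2.minAreaRect(q[:,:2].astype(np.float32)); print(n,len(q),np.round(cv2.boxPoints(r),3).tolist(),np.round(r[1],3))
rect(.061,.069,"rim65"); rect(.036,.044,"ledge"); rect(.08,.3,"high");rect(.003,.008,"floor")
m=regions_of("spool","top")[0]["mask"]; q=pts(f,m); q=q[q[:,2]>.07]
r=cv2.minAreaRect(q[:,:2].astype(np.float32)); print("spool",np.round(cv2.boxPoints(r),3).tolist(),r[1])
l=p[b&(p[:,1]>-.06)&(p[:,2]>.08)]
for lo in np.arange(.08,.27,.03):
    s=l[(l[:,2]>lo)&(l[:,2]<lo+.03)]
    if len(s): print(round(lo,2),len(s),np.round(np.median(s,0),3),np.round(s.min(0),3),np.round(s.max(0),3), np.round(np.polyfit(s[:,0],s[:,1],1),3))
E
```

```text
rim65 1214 [[0.4490000009536743, -0.1899999976158142], [0.6470000147819519, -0.20800000429153442], [0.6660000085830688, -0.0], [0.46799999475479126, 0.017999999225139618]] [0.209 0.199]
ledge 2283 [[0.4269999861717224, -0.1860000044107437], [0.6480000019073486, -0.20499999821186066], [0.6650000214576721, -0.004999999888241291], [0.4440000057220459, 0.014000000432133675]] [0.2   0.222]
high 6626 [[0.4959999918937683, -0.1809999942779541], [0.6489999890327454, -0.19499999284744263], [0.6679999828338623, 0.017999999225139618], [0.515999972820282, 0.03200000151991844]] [0.214 0.153]
floor 4067 [[0.4000000059604645, -0.24899999797344208], [0.718999981880188, -0.25], [0.7200000286102295, 0.07900000363588333], [0.4009999930858612, 0.07999999821186066]] [0.329 0.319]
spool [[0.3970000147819519, 0.1889999955892563], [0.5080000162124634, 0.08500000089406967], [0.5529999732971191, 0.13300000131130219], [0.44200000166893005, 0.23800000548362732]] (0.06637915968894958, 0.15281733870506287)
0.08 490 [0.593 0.006 0.095] [ 0.514 -0.006  0.08 ] [0.666 0.015 0.11 ] [-0.09   0.059]
0.11 544 [0.594 0.008 0.125] [ 0.514 -0.005  0.11 ] [0.666 0.019 0.14 ] [-0.093  0.064]
0.14 583 [0.592 0.012 0.155] [ 0.515 -0.     0.14 ] [0.667 0.022 0.17 ] [-0.091  0.065]
0.17 632 [0.594 0.014 0.186] [0.515 0.002 0.17 ] [0.667 0.025 0.2  ] [-0.091  0.068]
0.2 686 [0.595 0.017 0.215] [0.515 0.004 0.2  ] [0.667 0.027 0.23 ] [-0.092  0.072]
0.23 720 [0.594 0.02  0.245] [0.515 0.008 0.23 ] [0.667 0.031 0.26 ] [-0.089  0.073]
0.26 681 [0.592 0.021 0.264] [0.515 0.009 0.26 ] [0.667 0.032 0.268] [-0.092  0.076]
```

The top view shows the dryer at px (350,250) with the lid upright on its left and the spool at its right (387,250). The button is at (345,297). The big (235,290) and small (437,184) orange spools are decoys. In the scene view the target spool is at (288,210), with the lid open. Dryer +x is roughly world +y.

```bash
cat >> h.py <<'E'
O=np.array([.582,-.097,0]); a=1.4795
D=np.array([[np.cos(a),np.sin(a),0],[-np.sin(a),np.cos(a),0],[0,0,1]])
def tod(p): return (np.atleast_2d(p)-O)@D.T
E
python3 - <<'E'
from h import *
f=grab_frame("top"); g=grab_frame("scene"); 
for F in (f,g):
    p=tod(pts(F))
    r=lambda q:(len(q),np.round(np.percentile(q,1,axis=0),3),np.round(np.percentile(q,99,axis=0),3))
    s=p[(abs(p[:,0]+.05)<.06)&(abs(p[:,1])<.075)&(p[:,2]>.075)]; print("spool",r(s))
    for z in(.08,.1,.115): 
        t=s[abs(s[:,2]-z)<.006]; print(z,r(t))
    t=s[s[:,2]>.116]; print("yaw", cv2.minAreaRect(t[:,:2].astype(np.float32)))
    w=p[(abs(p[:,2]-.065)<.003)&(abs(p[:,0])<.13)&(abs(p[:,1])<.09)]; print("rim",r(w))
    w=p[(abs(p[:,2]-.04)<.003)&(abs(p[:,0])<.1)&(p[:,1]>.08)&(p[:,1]<.17)]; print("ledge",r(w))
    w=p[(p[:,2]>.056)&(p[:,2]<.07)&(abs(p[:,0])<.1)&(p[:,1]>.085)&(p[:,1]<.17)]; print("btn",r(w),w.mean(0).round(4))
    w=p[(p[:,2]>.09)&(p[:,0]>.08)&(p[:,0]<.14)&(abs(p[:,1])<.1)]; print("lid",r(w),np.polyfit(w[:,2],w[:,0],1))
print(tod(bot.observe()["position"]))
E
```

```text
spool (1262, array([-0.087, -0.05 ,  0.077]), array([-0.037,  0.056,  0.125]))
0.08 (108, array([-0.085, -0.054,  0.075]), array([-0.037,  0.059,  0.086]))
0.1 (288, array([-0.087, -0.049,  0.094]), array([-0.038,  0.051,  0.106]))
0.115 (565, array([-0.087, -0.034,  0.109]), array([-0.038,  0.039,  0.12 ]))
yaw ((-0.06278543919324875, 0.0023553427308797836), (0.06584418565034866, 0.05022963881492615), 88.99858856201172)
rim (662, array([-0.103, -0.073,  0.062]), array([0.097, 0.077, 0.068]))
ledge (1454, array([-0.071,  0.081,  0.037]), array([0.066, 0.146, 0.043]))
btn (132, array([0.004, 0.099, 0.057]), array([0.03 , 0.124, 0.065])) [0.0173 0.1119 0.0614]
lid (1273, array([ 0.1  , -0.072,  0.093]), array([0.122, 0.077, 0.267])) [0.10937038 0.08860351]
spool (1152, array([-0.089, -0.056,  0.075]), array([-0.037,  0.052,  0.126]))
0.08 (184, array([-0.088, -0.059,  0.075]), array([-0.037,  0.057,  0.086]))
0.1 (261, array([-0.089, -0.052,  0.094]), array([-0.037,  0.048,  0.106]))
0.115 (410, array([-0.089, -0.037,  0.109]), array([-0.037,  0.036,  0.121]))
yaw ((-0.0639176517724990
[... 265 characters left out ...]
l last):
  File "<stdin>", line 12, in <module>
  File "<stdin>", line 5, in <lambda>
    return _quantile_unchecked(
        a, q, axis, out, overwrite_input, method, keepdims, weights)
    return _ureduce(a,
                    func=_quantile_ureduce_func,
    ...<5 lines>...
                    overwrite_input=overwrite_input,
                    method=method)
    r = func(a, **kwargs)
    result = _quantile(arr,
                       quantiles=q,
    ...<2 lines>...
                       out=out,
                       weights=wgt)
    slices_having_nans = np.isnan(arr[-1, ...])
                                  ~~~^^^^^^^^^
IndexError: index -1 is out of bounds for axis 0 with size 0
```

Emit:
play_rows([
  [[0,0,-1],[0,0,-0.76],1],
  [[0,0,-1],[0,0,-0.76],1],
  [[0,0,-1],[0,0,-0.75],1],
  [[0,0,-1],[0,0,0],1],
  [[-0.95,-1,0],[0,0,0],1],
  [[-0.95,-1,0],[0,0,0],1],
  [[-0.95,-1,0],[0,0,0],1],
  [[-0.95,-1,0],[0,0,0],1],
  [[-0.95,-1,0],[0,0,0],1],
  [[-0.95,-1,0],[0,0,0],1],
  [[-0.95,-1,0],[0,0,0],1],
  [[-0.95,-1,0],[0,0,0],1],
])

```text
clock: 3.05
position: [0.4332, 0.3502, 0.3454]
tool_rot: [3.141, 0.0, 3.05]
force: [-0.0, 0.2, -0.6]
grip_width: -0.0001
finger_force: 0.0
```

Emit:
play_rows([
  [[-0.945,-1,0],[0,0,0],1],
  [[-0.945,-1,0],[0,0,0],1],
  [[-0.945,-1,0],[0,0,0],1],
  [[-0.945,-1,0],[0,0,0],1],
  [[-0.945,-1,0],[0,0,0],1],
  [[-0.945,-1,0],[0,0,0],1],
  [[-0.945,-1,0],[0,0,0],1],
  [[-0.945,-1,0],[0,0,0],1],
  [[0,-1,0],[0,0,0],1],
  [[0,-1,0],[0,0,0],1],
  [[0,-1,0],[0,0,0],1],
  [[0,-1,0],[0,0,0],1],
  [[0,-1,0],[0,0,0],1],
  [[0,-1,0],[0,0,0],1],
  [[0,-1,0],[0,0,0],1],
  [[0,-1,0],[0,0,0],1],
  [[0,-1,0],[0,0,0],1],
  [[0,-1,0],[0,0,0],1],
  [[0,-1,0],[0,0,0],1],
  [[0,-1,0],[0,0,0],1],
])

```text
clock: 5.55
position: [0.575, -0.1648, 0.3454]
tool_rot: [-3.142, 0.0, 3.05]
force: [0.1, -0.1, 0.5]
grip_width: -0.0001
finger_force: 0.0
```

Emit:
play_rows([
  [[0,-1,0],[0,0,0],1],
  [[0,-1,0],[0,0,0],1],
  [[0,-1,0],[0,0,0],1],
  [[0,-1,0],[0,0,0],1],
  [[0,0,0.98],[0,0,0],1],
  [[0,0,0.98],[0,0,0],1],
  [[0,0,0.98],[0,0,0],1],
  [[0,0,0.98],[0,0,0],1],
  [[0,0,0.98],[0,0,0],1],
  [[0,0,0.98],[0,0,0],1],
  [[0,0,0.98],[0,0,0],1],
  [[0,0,0.98],[0,0,0],1],
  [[0,0,0.98],[0,0,0],1],
  [[0,0,0],[0,0,0],1],
])

```text
clock: 7.3
position: [0.5652, -0.2632, 0.1234]
tool_rot: [3.141, -0.003, 3.05]
force: [0.3, -0.2, 0.5]
grip_width: 0.0001
finger_force: 0.0
```

```bash
python3 -c "
from h import *
s=bot.observe();print(tod(s['position']).round(4),s['tool_rot'],s['clock'])"
```

```text
[[-0.1671  0.0016  0.1234]] [ 3.14087760e+00 -2.74058923e-03  3.05032385e+00] 7.3
```

Emit:
play_rows([
  [[0,1,0],[0,0,0],1],
  [[0,1,0],[0,0,0],1],
  [[0,0.2,0],[0,0,0],1],
  [[0,0.2,0],[0,0,0],1],
  [[0,0.2,0],[0,0,0],1],
  [[0,0.2,0],[0,0,0],1],
  [[0,0.2,0],[0,0,0],1],
  [[0,0.2,0],[0,0,0],1],
  [[0,0.2,0],[0,0,0],1],
  [[0,0.2,0],[0,0,0],1],
  [[0,0.2,0],[0,0,0],1],
  [[0,0.2,0],[0,0,0],1],
  [[0,0.2,0],[0,0,0],1],
  [[0,0.2,0],[0,0,0],1],
  [[0,0.2,0],[0,0,0],1],
  [[0,0.2,0],[0,0,0],1],
])

```text
clock: 9.3
position: [0.577, -0.1438, 0.1248]
tool_rot: [3.142, -0.0, 3.05]
force: [0.7, -0.2, 0.2]
grip_width: -0.0002
finger_force: 0.0
```

```bash
python3 - <<'E'
from h import *
print(tod(bot.observe()["position"]))
g=grab_frame("scene"); save(g,"s1.png"); p=tod(pts(g)); q=p[(abs(p[:,0])<.095)&(abs(p[:,1])<.068)&(p[:,2]>.015)]
print(np.round(np.percentile(q,[1,50,99],axis=0),3))
E
```

```text
[[-0.04701321  0.00072542  0.12479473]]
[[-0.09  -0.059  0.043]
 [-0.005 -0.005  0.461]
 [ 0.094  0.066  0.575]]
```

View pics/s1.png

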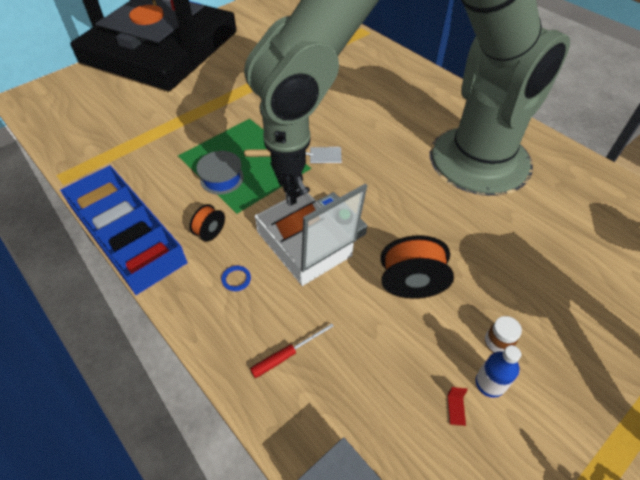

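The orange side of the spool shows at about (295,220), so it has tipped, though the view is partly hidden. I'll retreat upward and check.

Emit:
play_rows([
  [[0,-0.5,-1],[0,0,0],1],
  [[0,0,-1],[0,0,0],1],
  [[0,0,-1],[0,0,0],1],
  [[0,0,-1],[0,0,0],1],
  [[0,0,-1],[0,0,0],1],
  [[0,0,-1],[0,0,0],1],
  [[0,0,-1],[0,0,0],1],
  [[0,0,-1],[0,0,0],1],
  [[0,0,-1],[0,0,0],1],
])

```text
clock: 10.48
position: [0.5757, -0.1566, 0.3507]
tool_rot: [-3.142, -0.0, 3.05]
force: [-0.7, -0.1, -1.1]
grip_width: -0.0003
finger_force: 0.0
```

```bash
python3 - <<'E'
from h import *
for c in ("top","scene"):
    g=grab_frame(c); save(g,c+"2.png")
    p=tod(pts(g)); q=p[(abs(p[:,0])<.093)&(abs(p[:,1])<.068)&(p[:,2]>.015)&(p[:,2]<.14)]
    print(c,np.round(np.percentile(q,[1,25,50,75,99],axis=0),3))
    q=p[(abs(p[:,0])<.093)&(abs(p[:,1])<.068)&(p[:,2]>.045)&(p[:,2]<.075)]
    if len(q)>20: A=np.c_[q[:,:2],np.ones(len(q))]; print(len(q),np.linalg.lstsq(A,q[:,2],rcond=None)[0], cv2.minEnclosingCircle(q[:,:2].astype(np.float32)))
E
```

```text
top [[-0.069 -0.068  0.023]
 [ 0.002 -0.03   0.054]
 [ 0.028 -0.002  0.055]
 [ 0.053  0.024  0.056]
 [ 0.092  0.056  0.065]]
2359 [ 0.01078062 -0.00342279  0.05499813] ((0.0010961145162582397, -0.0006389245390892029), 0.11339093744754791)
scene [[-0.031 -0.06   0.017]
 [-0.011 -0.048  0.054]
 [ 0.009 -0.035  0.055]
 [ 0.03  -0.019  0.056]
 [ 0.057  0.012  0.059]]
489 [0.01203881 0.01973212 0.05588552] ((-0.001270335167646408, 0.007853684946894646), 0.08392313867807388)
```

View pics/scene2.png

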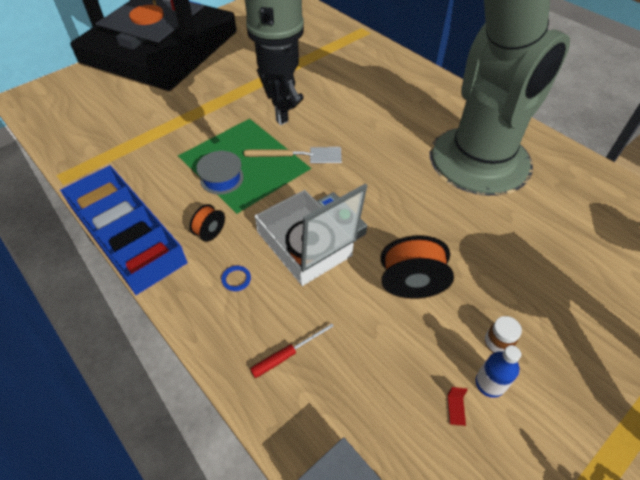

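The spool lies flat with its label up: the top face is at z=0.055, seen through the lid at about (310,240). Next I'll go over and behind the lid.

Emit:
play_rows([
  [[0,0.94,0],[0,0,0],1],
  [[0,0.94,0],[0,0,0],1],
  [[0,0.94,0],[0,0,0],1],
  [[0,0.94,0],[0,0,0],1],
  [[0,0.94,0],[0,0,0],1],
  [[0,0.94,0],[0,0,0],1],
  [[0,0.94,0],[0,0,0],1],
  [[0,0.94,0],[0,0,0],1],
  [[0,0.94,0],[0,0,0],1],
  [[0,0.94,0],[0,0,0],1],
  [[0,0,0.82],[0,0,0],1],
  [[0,0,0.82],[0,0,0],1],
  [[0,0,0.82],[0,0,0],1],
  [[0,0,0.82],[0,0,0],1],
  [[0,0,0.82],[0,0,0],1],
  [[0,0,0],[0,0,0],1],
])

```text
clock: 12.58
position: [0.5964, 0.0773, 0.2458]
tool_rot: [-3.141, -0.003, 3.05]
force: [-0.1, -0.1, 0.3]
grip_width: 0.0002
finger_force: 0.0
```

```bash
python3 - <<'E'
from h import *
print(tod(bot.observe()["position"]).round(4))
g=grab_frame("top")
p=tod(pts(g)); q=p[(abs(p[:,0])<.093)&(abs(p[:,1])<.068)&(abs(p[:,2]-.055)<.004)&(p[:,0]<.09)]
print(np.round(np.percentile(q,[1,99],axis=0),3))
E
```

```text
[[0.1749 0.0015 0.2458]]
[[-0.03  -0.067  0.052]
 [ 0.084  0.056  0.059]]
```

Emit:
play_rows([
  [[0,-0.67,0],[0,0,0],1],
  [[0,-0.67,0],[0,0,0],1],
  [[0,-0.67,0],[0,0,0],1],
  [[0,-0.67,0],[0,0,0],1],
  [[0,-0.67,0],[0,0,0],1],
  [[0,-0.49,0.14],[0,0,0],1],
  [[0,-0.49,0.14],[0,0,0],1],
  [[0,-0.49,0.14],[0,0,0],1],
  [[0,-0.49,0.14],[0,0,0],1],
  [[0,-0.42,0.28],[0,0,0],1],
  [[0,-0.42,0.28],[0,0,0],1],
  [[0,-0.42,0.28],[0,0,0],1],
  [[0,-0.42,0.28],[0,0,0],1],
])

```text
clock: 14.25
position: [0.5812, -0.0971, 0.2047]
tool_rot: [3.141, -0.0, 3.05]
force: [0.2, 0.9, 0.4]
grip_width: 0.0002
finger_force: 0.5
```

```bash
python3 - <<'E'
from h import *
s=bot.observe();print(tod(s["position"]).round(4),s["force"])
g=grab_frame("scene"); save(g,"s3.png")
E
```

```text
[[-2.000e-04  8.000e-04  2.047e-01]] [0.17745247 0.9453103  0.37575431]
```

View pics/s3.png

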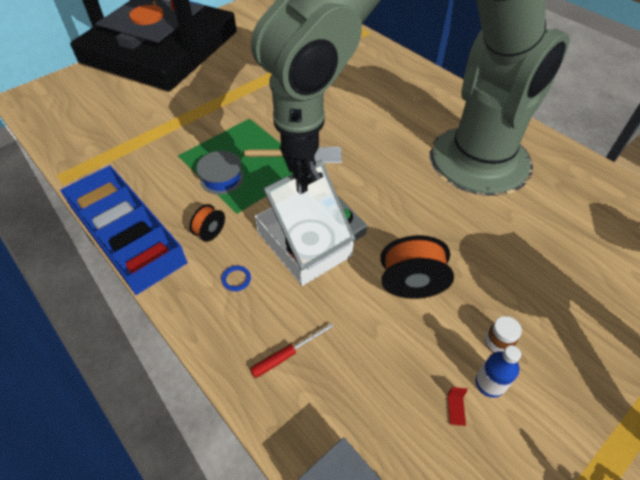

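The lid is following, at about 45° with the fingertip near its free edge at (305,180). I'll continue down.

Emit:
play_rows([
  [[0,-0.32,0.4],[0,0,0],1],
  [[0,-0.32,0.4],[0,0,0],1],
  [[0,-0.32,0.4],[0,0,0],1],
  [[0,-0.32,0.4],[0,0,0],1],
  [[0,-0.17,0.39],[0,0,0],1],
  [[0,-0.17,0.39],[0,0,0],1],
  [[0,-0.17,0.39],[0,0,0],1],
  [[0,-0.17,0.39],[0,0,0],1],
  [[0,-0.07,0.4],[0,0,0],1],
  [[0,-0.07,0.4],[0,0,0],1],
  [[0,-0.07,0.4],[0,0,0],1],
  [[0,-0.07,0.4],[0,0,0],1],
  [[0,0,0],[0,0,0],1],
])

```text
clock: 15.92
position: [0.5762, -0.1523, 0.0858]
tool_rot: [3.141, -0.0, 3.05]
force: [-0.1, -1.1, 0.2]
grip_width: -0.0001
finger_force: 0.0
```

Emit:
play_rows([
  [[0,0,0.12],[0,0,0],1],
  [[0,0,0.12],[0,0,0],1],
  [[0,0,0],[0,0,0],1],
])

```text
clock: 16.3
position: [0.5767, -0.1525, 0.0844]
tool_rot: [3.141, 0.002, 3.05]
force: [-25.7, 8.1, 85.1]
grip_width: -0.0004
finger_force: 42.3
```

```bash
python3 - <<'E'
from h import *
s=bot.observe();print(tod(s["position"]).round(4),s["force"])
E
```

```text
[[-0.0558  0.0002  0.0844]] [-25.73066572   8.13786276  85.06786012]
```

Hard contact, so the lid is down. I'll back off and move over the button.

Emit:
play_rows([
  [[0,0,-0.3],[0,0,0],1],
  [[0,0,-0.7],[0,0,0],1],
  [[0,0,-1],[0,0,0],1],
  [[0,0,-1],[0,0,0],1],
  [[0.75,0.48,-0.5],[0,0,0],1],
  [[0.75,0.48,0],[0,0,0],1],
  [[0.75,0.48,0],[0,0,0],1],
  [[0.75,0.48,0],[0,0,0],1],
  [[0.75,0.48,0],[0,0,0],1],
  [[0.75,0.48,0],[0,0,0],1],
  [[0,0,0],[0,0,0],1],
])

```text
clock: 17.68
position: [0.4702, -0.0696, 0.1683]
tool_rot: [3.141, 0.0, 3.051]
force: [0.4, -0.7, 0.5]
grip_width: -0.0
finger_force: 0.0
```

```bash
python3 - <<'E'
from h import *
s=bot.observe();print(s["position"],tod(s["position"]).round(4),s["force"])
for c in("top","scene"):
    g=grab_frame(c);p=tod(pts(g)); save(g,c+"4.png")
    q=p[(abs(p[:,0])<.09)&(p[:,1]>-.07)&(p[:,1]<.03)&(p[:,2]<.1)&(p[:,2]>.06)]
    print(c,len(q)); 
    if len(q)>20: print(np.polyfit(q[:,0],q[:,2],1))
E
```

```text
[ 0.4702236  -0.06963783  0.16826534] [[0.0171 0.1138 0.1683]] [ 0.38954449 -0.65797941  0.53083692]
top 1517
[-0.00059047  0.07130956]
scene 2502
[-0.00037582  0.07171078]
```

View pics/scene4.png

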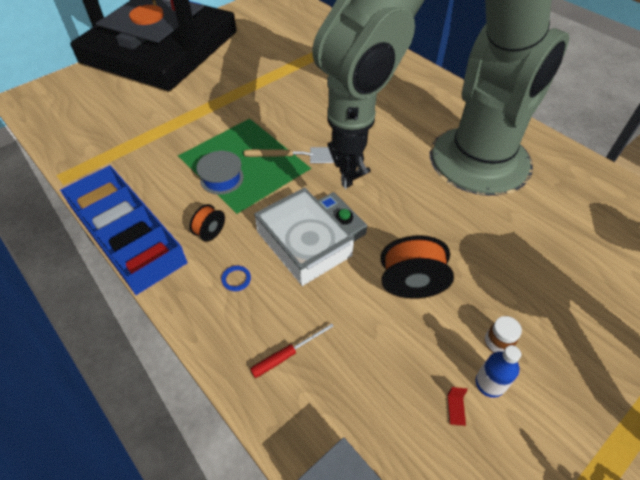

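The lid is shut (slope 0, z=0.071), and the green button at (345,214) is in view under the fingertips.

Emit:
play_rows([
  [[-0.05,0,0.85],[0,0,0],1],
  [[0,0,0.85],[0,0,0],1],
  [[0,0,0.85],[0,0,0],1],
  [[0,0,0.85],[0,0,0],1],
  [[0,0,0.12],[0,0,0],1],
  [[0,0,0.1],[0,0,0],1],
  [[0,0,0.1],[0,0,0],1],
  [[0,0,0],[0,0,0],1],
])

```text
clock: 18.77
position: [0.4725, -0.0706, 0.0752]
tool_rot: [-3.142, 0.001, 3.05]
force: [0.9, -1.6, 2.9]
grip_width: 0.0
finger_force: 0.9
```

Emit:
play_rows([
  [[0,0,0.08],[0,0,0],1],
  [[0,0,0.08],[0,0,0],1],
  [[0,0,0],[0,0,0],1],
])

```text
clock: 19.15
position: [0.4724, -0.0706, 0.0709]
tool_rot: [-3.142, 0.001, 3.05]
force: [2.6, -2.4, 4.6]
grip_width: -0.0004
finger_force: 2.2
```

Emit:
play_rows([
  [[0,0,0.06],[0,0,0],1],
  [[0,0,0.04],[0,0,0],1],
  [[0,0,0],[0,0,0],1],
])

```text
clock: 19.52
position: [0.4725, -0.0706, 0.0695]
tool_rot: [3.141, 0.001, 3.05]
force: [-4.3, -0.2, 37.9]
grip_width: -0.0002
finger_force: 19.0
```

The button has bottomed out at 38 N. I'll release it and retreat.

Emit:
play_rows([
  [[0,0,-0.3],[0,0,0],1],
  [[0,0,-1],[0,0,0],1],
  [[0,0,-1],[0,0,0],1],
  [[0,0,-1],[0,0,0],1],
  [[0,0,-1],[0,0,0],1],
  [[0,0,-1],[0,0,0],1],
  [[0,0,0],[0,0,0],1],
  [[0,0,0],[0,0,0],1],
])

```text
clock: 20.52
position: [0.4714, -0.0703, 0.2002]
tool_rot: [3.142, -0.001, 3.05]
force: [-1.1, 0.3, 0.2]
grip_width: -0.0002
finger_force: 0.0
```

```bash
python3 - <<'E'
from h import *
g=grab_frame("top");p=tod(pts(g))
w=p[(p[:,2]>.05)&(p[:,2]<.07)&(abs(p[:,0]-.017)<.02)&(abs(p[:,1]-.112)<.02)]
g=grab_frame("scene");p=tod(pts(g))
v=p[(p[:,2]>.05)&(p[:,2]<.07)&(abs(p[:,0]-.017)<.02)&(abs(p[:,1]-.112)<.02)]
q=p[(abs(p[:,0])<.09)&(p[:,1]>-.07)&(p[:,1]<.03)&(p[:,2]<.1)&(p[:,2]>.06)]
print(len(w),len(v),[np.median(x[:,2]) for x in(w,v) if len(x)],np.polyfit(q[:,0],q[:,2],1))
print(bot.job_done())
E
```

```text
0 168 [np.float64(0.057249723741663976)] [-0.00070965  0.07170454]
the job is handed in; nothing more can be done
None
```

I handed the job in at about 20.5 s, with no verdict returned: the spool lies flat label up, the lid is shut, and the button was pressed to its stop and released, though my last button reading (about 57 mm, against about 61 mm from another camera before pressing) doesn't confirm it came fully back up.

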